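# Make up two procedure kits on the clinic trolley

## Task

Make up the two kits from the loose stock on the trolley. In the long three-bay tray put the nozzle bottle in the bay next to the thumb tab, the roll of tape in the middle bay and the capped tube in the bay at the far end; in the short two-bay tray put the carton in the bay next to the thumb tab and the specimen pot in the other. Stand each thing upright on the floor of its bay, close to the middle of the bay, and leave the lidded cotton jar where it is.

Things in the scene. Friction and masses are not known exactly. Their poses are not given: they have to be found in the camera images.
- tray_long: long shallow steel tray with three bays in a row, fixed to the surface: 104 mm (its x) by 286 mm (its y), walls and dividers 4 mm thick. Origin: centre of the underside, on the work surface, z up. Its floor's top lies at z = 4 mm, the tops of walls and dividers at z = 12 mm. A flat rounded thumb tab 50 mm wide sticks out 43 mm at its +y end. Bay centres at x = 0, y = +94 mm (next to the tab), 0 and -94 mm; each bay is 96 mm by 90 mm inside
- tray_short: short shallow steel tray with two bays in a row, fixed to the surface: 104 mm (its x) by 192 mm (its y), walls and dividers 4 mm thick. Origin: centre of the underside, on the work surface, z up. Its floor's top lies at z = 4 mm, the tops of walls and dividers at z = 12 mm. A flat rounded thumb tab 50 mm wide sticks out 43 mm at its -y end. Bay centres at x = 0, y = -47 mm (next to the tab) and y = +47 mm; each bay is 96 mm by 90 mm inside
- bottle_mid (a point): nozzle bottle, the tallest of the five things: white, round, 90 mm tall, body 44 mm in diameter up to 62 mm, then a shoulder and a narrow cone-shaped nozzle; about 0.12 kg; stands upright on the work surface at the start, loose; this point is at its centre, half-way up, z up along its height
- tape_mid (a point): roll of white tape standing on its flat side, a thick ring 51 mm in outer diameter with a 28 mm hole, 50 mm tall; about 0.07 kg; stands upright on the work surface at the start, loose; this point is at its centre, half-way up, z up along its height
- tube_mid (a point): capped sample tube, slender, white and round, 28 mm in diameter, with a cap 33 mm in diameter from 62 mm up to its top at 80 mm; flat foot; about 0.05 kg; stands upright on the work surface at the start, loose; this point is at its centre, half-way up, z up along its height
- carton_mid (a point): small cardboard carton, 36 mm (its x) by 56 mm (its y) by 70 mm tall; about 0.06 kg; stands upright on the work surface at the start, loose; this point is at its centre, half-way up, z up along its height
- pot_mid (a point): specimen pot, squat, white and round, 60 mm tall, body widening from 50 to 55 mm in diameter up to 46 mm, and above that a flat lid 60 mm in diameter and 14 mm thick; about 0.08 kg; stands upright on the work surface at the start, loose; this point is at its centre, half-way up, z up along its height
- jar_mid (a point): cotton jar, not part of any kit and to be left alone: clear glass, 68 mm in diameter, with a flat steel lid 72 mm in diameter and a small steel knob, 93 mm tall in all; 0.4 kg; stands loose among the stock; this point is on its axis 45 mm above its foot, z up
Mind the look-alikes: they are no part of the job. Leave any yellow look-alike of the part that bears bottle_mid alone.

How it is judged:
At the end, for the whole second after the job is handed in: Each of the five things is in its own bay: its centre within 15 mm of the bay's centre along each of the tray's x and y, its foot on the bay's floor (within 5 mm), upright within 0.12 rad, and at rest (x of bottle_mid in the frame of tray_long between -0.015 and 0.015 m and y of bottle_mid in the frame of tray_long between 0.079 and 0.109 m and z of bottle_mid in the frame of tray_long between 0.044 and 0.054 m and angle between each of bottle_mid, tape_mid, tube_mid, carton_mid, pot_mid's own z axis and vertical below 0.12 rad and linear speed of each of bottle, tape, tube, carton, pot below 0.02 m/s and x of tape_mid in the frame of tray_long between -0.015 and 0.015 m and y of tape_mid in the frame of tray_long between -0.015 and 0.015 m and z of tape_mid in the frame of tray_long between 0.024 and 0.034 m and x of tube_mid in the frame of tray_long between -0.015 and 0.015 m and y of tube_mid in the frame of tray_long between -0.109 and -0.079 m and z of tube_mid in the frame of tray_long between 0.039 and 0.049 m and x of carton_mid in the frame of tray_short between -0.015 and 0.015 m and y of carton_mid in the frame of tray_short between -0.062 and -0.032 m and z of carton_mid in the frame of tray_short between 0.034 and 0.044 m and x of pot_mid in the frame of tray_short between -0.015 and 0.015 m and y of pot_mid in the frame of tray_short between 0.032 and 0.062 m and z of pot_mid in the frame of tray_short between 0.029 and 0.039 m); the robot touches nothing.
It fails at once if the cotton jar is pushed more than 25 mm or tipped more than 0.3 rad (distance of jar_mid from where it was at the start of the episode above 0.025 m or angle between jar_mid's own z axis and vertical above 0.3 rad).
It also fails if it takes over 131 s, if anything falls off the work surface, if the arm or the gripper's body presses on something with over 40 N, if the wrist force passes 120 N, or if a joint passes its speed limit or range.

## Robot

A 7-joint arm with a two-finger parallel gripper is mounted at the origin on the work surface. World frame = base frame: x ahead of the robot, y to its left, z up, the work surface at z = 0. Lengths are in m, angles in rad, forces in N, time in s.
With the tool pointing down it reaches from about 0.4 to 0.925 m from the base axis. Payload 5.6 kg.
Tool frame: the origin (TCP) lies at the very end of the fingers, on their centre line; the grasp point (between the pads) lies 19 mm behind it (ctrl.grasp_offset is the distance from the TCP to the grasp point, in m); z points along the fingers, y is the line along which they close (so a half turn about z gives the same grasp; the last joint's range is limited). The gripper opens to 85 mm and grips with 20 to 120 N. Pads are 22 mm wide; open, the fingers measure 114 mm over their backs; the gripper's body (76 mm by 85 mm) begins 54 mm behind the grasp point. The pads swing forward as they close: fully open they stand 13 mm farther back than shut.
Start: joints at [1.255, 0.468, -0.012, 1.603, 0.006, 1.071, -0.056], TCP at [0.175, -0.626, 0.231] pointing down, gripper open.
Joint ranges: [-2.53, 2.53], [-0.31, 2.02], [-1.57, 1.55], [0.28, 2.44], [-1.29, 4.43], [0.15, 1.84], [-2.92, 2.92]. Speed limits (rad/s): [2.57, 2.57, 3.14, 3.14, 3.14, 3.14, 3.14].

## Interface

Orientations are given as a unit quaternion [x, y, z, w].
In Python, from cell import ctrl gives the robot as it stands.
- The arm moves only by the tool jog_arm, never from a script. Its arguments are lists of equal length, an entry for each row: "delta_pos": the shift along the tool's x, y, z in units of 30 mm (1.0 is 30 mm), a list of three; "delta_rot": the turn, a rotation vector about the tool's x, y, z in units of 6 degrees (1.0 is 6 degrees), a list of three; "claw": the finger opening in mm, from 0 to 85.4. A call has exactly 8 rows; each row is the pose to reach, as a shift and turn from the pose commanded when the call began, along the tool's axes at that moment; what a row does not reach only later rows make up. A row lasts 1/10 s, in which the tool goes at most 50 mm and 8.59 degrees, less where a joint would pass 70% of its speed; a pose out of reach is approached as far as the arm can. A call with a gripper value outside its range is refused whole. The fingers move at their own pace and stop on an object; "squeeze" is the grip in N (left out, the last holds). Time passes only in rows, so rows that repeat a pose let the fingers close, or fill a call up. It gives the time, the measured TCP pose, the force, the opening and the grip force at its end, in the units of the state.
- ctrl.sense(): the state, without advancing time (a new reading comes with each control period).
- ctrl.grab_frame(name): name is "scene" or "side" or "wrist"; returns the picture (480x640x3 uint8, red, green, blue); there is no depth.
- ctrl.calibration(name): a dict with "K" (3x3 intrinsics, pixels), "distortion" ([k1, k2, p1, p2, k3] as OpenCV has them; the pictures are not rectified), "R" (3x3) and "t" (3): a world point X has camera coordinates R X + t; the wrist camera has in their place "T_tool_cam" (4x4, takes a point from camera to tool coordinates, whose origin is the TCP and whose axes are the flange's). Camera axes: x right, y down, z forward; pixel columns grow to the right and rows downward; lengths in m; the calibration is good to about 2 mm. A picture is of the moment at which its call begins: read the wrist's pose just before it. calibration takes no time and is no camera call.
- ctrl.sign_off(): hands the job in; it is judged then, once.
The state is a dict: "time": time; "qpos": joint angles; "joint_vel": joint speeds; "effort": joint torques, N m; "ee_pos": TCP position; "orientation": TCP orientation; "wrist_force": force on the tool from outside, world axes, zero at the start; "ft_torque": the same for the moment, N m; "finger_gap": finger opening in m; "finger_force": force on a finger pad.
Only numpy, scipy, OpenCV 4.12 (cv2) and the standard library are available. Lean on these libraries where they do the work, as an engineer would, in place of code of your own. Each camera call takes 0.05 s, during which the arm holds its last target. There are 200 camera calls.

## Working session

There is one attempt and no reset: what is moved stays moved. The work goes in short steps, Python scripts to look and compute and a tool call to move; the robot and the scene stay as the last step left them, time stands still between calls to the robot, and variables do not carry over. Pictures are saved under pics/ and viewed, at most 14 in all, crops included, and the job is handed in when it is done.

Besides the shell and the picture viewer there is one more tool, called after "Emit:" as name(argument=value, ...) on one line, values as JSON. jog_arm: Moves the arm, as the interface text tells. Its arguments: {"type":"object","properties":{"delta_pos":{"type":"array","items":{"type":"array","items":{"type":"number"}}},"delta_rot":{"type":"array","items":{"type":"array","items":{"type":"number"}}},"claw":{"type":"array","items":{"type":"number"}},"squeeze":{"type":"number"}},"required":["delta_pos","delta_rot","claw"]}

```bash
ls; mkdir -p pics; python3 - <<'E'
from cell import ctrl
import cv2
s=ctrl.sense();print({k:(s[k] if not hasattr(s[k],'round') else s[k].round(4)) for k in ('time','ee_pos','orientation','finger_gap','qpos')})
for n in('scene','side'):
    cv2.imwrite(f'pics/{n}0.png',ctrl.grab_frame(n)[:,:,::-1]);c=ctrl.calibration(n);print(n,c)
print(ctrl.calibration('wrist'),ctrl.grasp_offset)
E
```

```text
pics
{'time': 0.0, 'ee_pos': array([ 0.1749, -0.6254,  0.2303]), 'orientation': array([ 9.907e-01,  1.359e-01, -2.000e-04, -9.000e-04]), 'finger_gap': 0.08565733032216336, 'qpos': array([ 1.255 ,  0.4684, -0.0116,  1.6036,  0.006 ,  1.0714, -0.0563])}
scene {'K': array([[565.0781544 ,   0.        , 320.31214093],
       [  0.        , 565.0781544 , 237.64348538],
       [  0.        ,   0.        ,   1.        ]]), 'distortion': array([-0.03660501,  0.        ,  0.        ,  0.        ,  0.        ]), 'R': array([[ 0.34103165,  0.94001899, -0.00785545],
       [ 0.76561784, -0.28258961, -0.57790348],
       [-0.54546012,  0.1910691 , -0.81606731]]), 't': array([-0.11416496, -0.37166169,  1.4640775 ])}
side {'K': array([[492.2693644 ,   0.        , 326.10932421],
       [  0.        , 492.2693644 , 236.19321373],
       [  0.        ,   0.        ,   1.        ]]), 'distortion': array([-0.00180465,  0.        ,  0.        ,  0.        ,  0.        ]), 'R': array([[-0.90595292, -0.42332527,  0.00671003],
       [-0.2559898 ,  0.53507925, -0.80508349],
       [ 0.33722179, -0.73108543, -0.59312356]]), 't': array([0.43906532, 0.19848864, 0.74031371])}
{'K': array([[367.1343458 ,   0.        , 321.96914502],
       [  0.        , 367.1343458 , 235.88832393],
       [  0.        ,   0.        ,   1.        ]]), 'distortion': array([-0.00584545,  0.        ,  0.        ,  0.        ,  0.        ]), 'T_tool_cam': array([[ 2.82462811e-04, -9.54676231e-01, -2.97646123e-01,
         7.51153841e-02],
       [ 9.99999594e-01,  5.24233833e-04, -7.32449933e-04,
        -1.18018510e-04],
       [ 8.55288710e-04, -2.97645796e-01,  9.54675992e-01,
        -1.42746441e-01],
       [ 0.00000000e+00,  0.00000000e+00,  0.00000000e+00,
         1.00000000e+00]])} 0.0187
```

View pics/scene0.png

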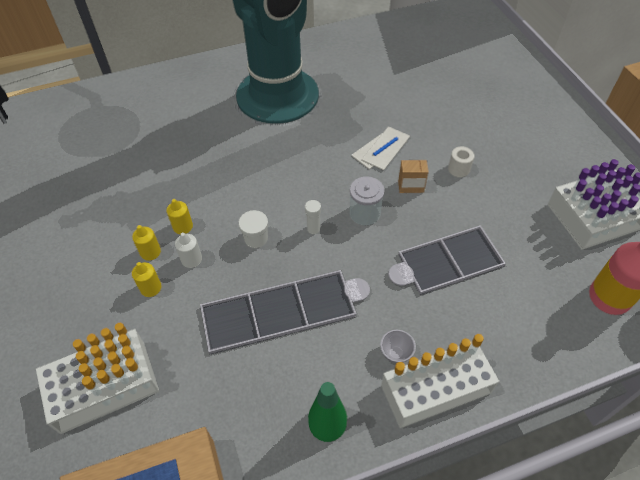

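View pics/side0.png

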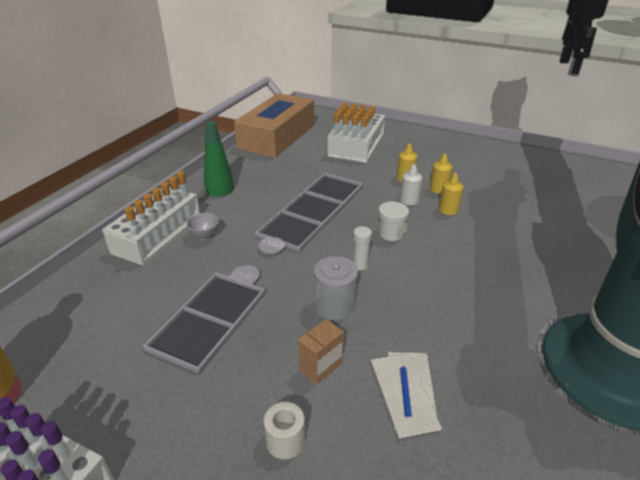

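In the scene view, bottle candidates are white at (188,250) and yellow at (179,216), (146,242) and (146,279). The white one fits, since the yellow ones are the look-alikes. The pot is at (254,229), the tube at (313,216), the jar at (367,200), the carton at (413,176) and the tape at (461,161). The trays' tabs are at (357,290) and (401,273). I'll enlarge this to confirm and measure.

```bash
python3 - <<'E'
import cv2
a=cv2.imread('pics/scene0.png')
cv2.imwrite('pics/c1.png',cv2.resize(a[145:355,125:325],None,fx=4,fy=4,interpolation=cv2.INTER_CUBIC)[:,:][:,:].copy()[0:0+840:1][:600] if 0 else cv2.resize(a[190:340,120:320],None,fx=4,fy=4,interpolation=cv2.INTER_CUBIC))
cv2.imwrite('pics/c2.png',cv2.resize(a[145:295,310:510],None,fx=4,fy=4,interpolation=cv2.INTER_CUBIC))
E
```

```text
(no output)
```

View pics/c1.png

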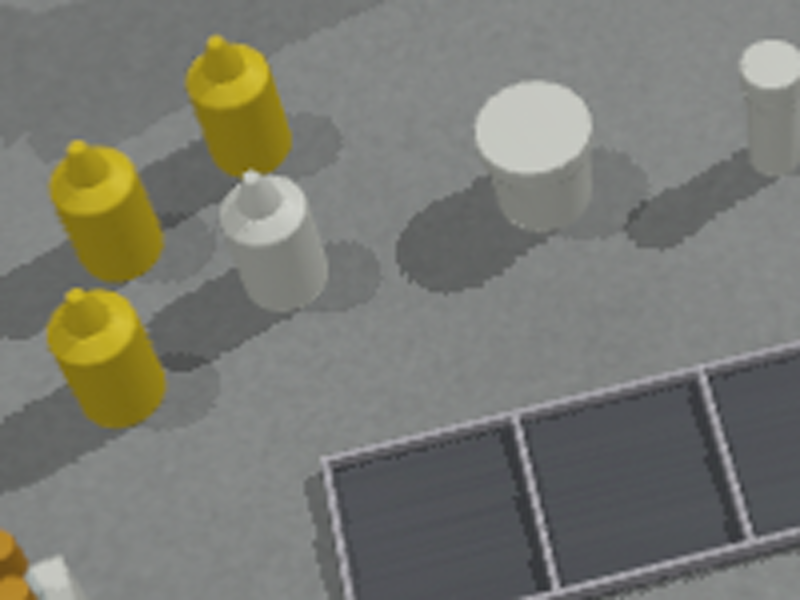

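View pics/c2.png

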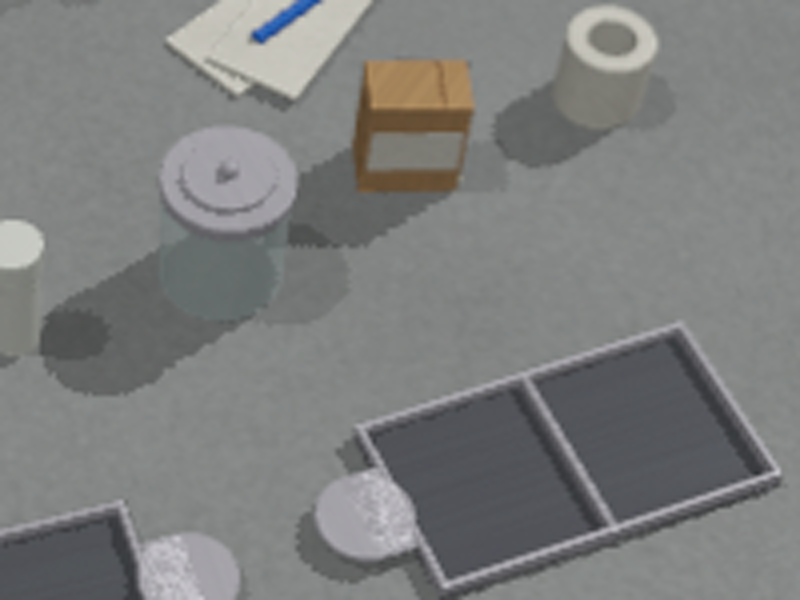

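The crops confirm the white bottle (c1 nozzle tip (251,176)), pot lid (533,128), tube cap (771,63), tape (611,41) and carton top. Next I'll locate them in the scene view and project the results into the side view as a check.

```bash
cat > h.py <<'E'
import numpy as np, cv2
from scipy.optimize import least_squares
from scipy.spatial.transform import Rotation as R
from cell import ctrl
def ray(n,px,z):
    c=ctrl.calibration(n); u=cv2.undistortPoints(np.float64(px).reshape(-1,1,2),c['K'],c['distortion']).reshape(-1,2)
    d=np.c_[u,np.ones(len(u))]@c['R']; o=-c['R'].T@c['t']
    return o+d*((np.broadcast_to(z,len(u))-o[2])/d[:,2])[:,None]
def proj(n,X):
    c=ctrl.calibration(n); return cv2.projectPoints(np.float64(X).reshape(-1,1,3),cv2.Rodrigues(c['R'])[0],c['t'],c['K'],c['distortion'])[0].reshape(-1,2)
E
cat > m.py <<'E'
from h import *
c1=lambda *p:np.array(p)/4+[119.6,189.6]; c2=lambda *p:np.array(p)/4+[309.6,144.6]
o={}
o['bottle_tip']=ray('scene',c1((251,176)),.09); o['bottle_sh']=ray('scene',c1((265,224)),.062)
o['pot']=ray('scene',c1((533,128)),.06);o['tube']=ray('scene',c1((771,63)),.08)
o['tape']=ray('scene',c2((611,41)),.05);o['jarknob']=ray('scene',c2((228,168)),.093)
o['yel']=ray('scene',c1((216,42),(78,147),(76,293)),.09)
C=ray('scene',c2((367,60),(468,61),(473,108),(362,107)),.07);o['carton']=C
for k,v in o.items():print(k,v.round(4).tolist())
print('carton mean',C.mean(0),np.linalg.norm(np.diff(C[[0,1,2,3,0]],axis=0),axis=1), [np.degrees(np.arctan2(*(b-a)[1::-1])) for a,b in ((C[0],C[1]),(C[3],C[2]))])
def fit(P,M):
    f=lambda q:(np.c_[np.cos(q[2])*M[:,0]-np.sin(q[2])*M[:,1]+q[0],np.sin(q[2])*M[:,0]+np.cos(q[2])*M[:,1]+q[1]]-P[:,:2]).ravel()
    b=min((least_squares(f,[*P[:,:2].mean(0),a]) for a in (0,1.57,3.14,-1.57)),key=lambda r:r.cost);return b.x,(b.fun.reshape(-1,2)*1e3).round(1).tolist()
# short: tab at -y
S=ray('scene',c2((359,429),(683,324),(778,474),(445,588)),.012)
xs=np.sign(1)
print('short',[fit(S,np.array([[s*52,-96],[s*52,96],[-s*52,96],[-s*52,-96]])/1e3) for s in (-1,1)])
L=ray('scene',np.r_[c1((326,460),(517,416),(703,372),(555,592),(748,540)),c2((121,503)),[[208.5,349],[355,313.5]]],.012)
for s in (-1,1): print('long',fit(L,np.array([[s*52,-143],[s*50,-47],[s*50,47],[-s*50,-47],[-s*50,47],[s*52,143],[-s*52,-143],[-s*52,143]])/1e3))
E
python3 m.py
```

```text
bottle_tip [[0.4257, -0.318, 0.09]]
bottle_sh [[0.4351, -0.3188, 0.062]]
pot [[0.4225, -0.1776, 0.06]]
tube [[0.4399, -0.0547, 0.08]]
tape [[0.3972, 0.3177, 0.05]]
jarknob [[0.442, 0.0629, 0.093]]
yel [[0.3365, -0.3174, 0.09], [0.3786, -0.3948, 0.09], [0.464, -0.4099, 0.09]]
carton [[0.3793, 0.1728, 0.07], [0.3991, 0.2243, 0.07], [0.431, 0.2116, 0.07], [0.4097, 0.1559, 0.07]]
carton mean [0.40475083 0.19113947 0.07      ] [0.05513846 0.03434236 0.05961848 0.0347705 ] [np.float64(68.99680176546055), np.float64(69.07331454401884)]
short [(array([0.61518717, 0.18423745, 0.00495201]), [[-2.1, -1.5], [-1.4, 0.5], [1.9, 2.4], [1.6, -1.4]]), (array([0.61518717, 0.18423745, 0.01277093]), [[102.7, -0.5], [101.8, 1.4], [-102.8, 1.5], [-101.7, -2.4]])]
long (array([ 0.60496046, -0.18622493, -0.08035101]), [[-3.6, -2.0], [-2.3, -0.5], [-2.5, -0.5], [0.3, 0.6], [2.3, 0.8], [-0.6, 2.1], [4.1, -2.0], [2.2, 1.5]])
long (array([ 0.60496046, -0.18622493, -0.07591087]), [[100.7, -10.2], [97.6, -8.3], [97.0, -8.3], [-99.1, 8.4], [-97.6, 8.6], [102.5, -6.0], [-98.9, 6.0], [-102.1, 9.7]])
```

Sizes check: the carton measures 55–60 × 34.5 mm (given 56 × 36), and both trays fit within about 4 mm. The bottle tip and shoulder disagree by 9 mm, so I'll overlay on the side view.

```bash
cat > ov.py <<'E'
from h import *
im=cv2.imread('pics/side0.png')
k=3;x0,y0=140,140
im=cv2.resize(im[y0:y0+200,x0:x0+266],None,fx=k,fy=k,interpolation=cv2.INTER_CUBIC)
def pt(X):return ((proj('side',X)-[x0,y0]+.5)*k-.5)
def box(n,x,y,h,r):
    for z in (0,h):
        a=np.linspace(0,6.283,40);P=np.c_[x+r*np.cos(a),y+r*np.sin(a),a*0+z]
        cv2.polylines(im,[pt(P).astype(int)],True,(0,0,255),1)
    print(n,pt([[x,y,0],[x,y,h]]).round().tolist())
box('bottle',.430,-.318,.062,.022);box('tip',.430,-.318,.09,.003)
box('pot',.4225,-.1776,.06,.03);box('tube',.4399,-.0547,.08,.0165);box('tape',.3972,.3177,.05,.0255)
def tray(x,y,t,h):
    M=np.array([[-52,-h],[52,-h],[52,h],[-52,h]])/1e3;c,s=np.cos(t),np.sin(t)
    P=np.c_[M@[[c,s],[-s,c]]+[x,y],[.012]*4];cv2.polylines(im,[pt(P).astype(int)],True,(0,255,0),1)
tray(.615,.184,.005,.096);tray(.605,-.186,-.08,.143)
cv2.imwrite('pics/ov1.png',im)
E
python3 ov.py
```

```text
bottle [[803.0, 182.0], [811.0, 110.0]]
tip [[803.0, 182.0], [816.0, 76.0]]
pot [[751.0, 283.0], [759.0, 209.0]]
tube [[661.0, 380.0], [667.0, 277.0]]
tape [[432.0, 903.0], [427.0, 836.0]]
```

View pics/ov1.png

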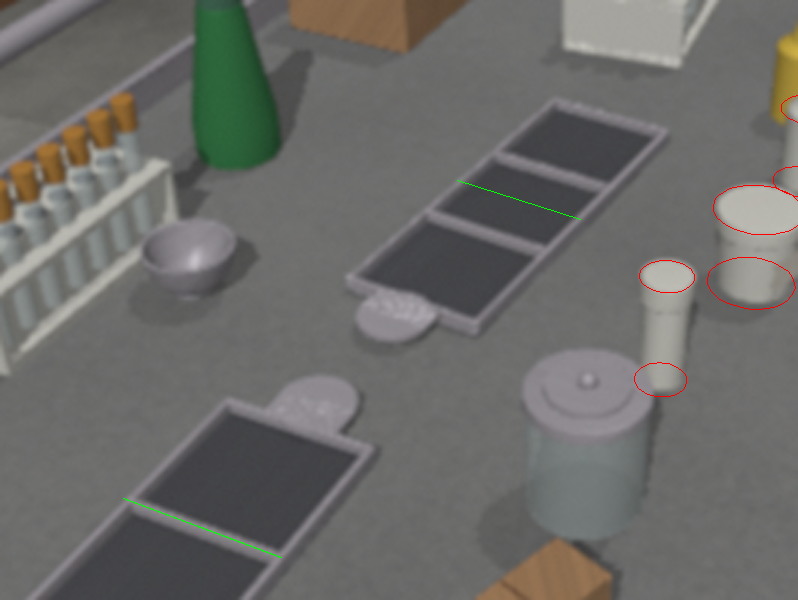

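Pot, tube and tray centres agree in both views (tube cap (667,278), pot lid (759,210)); the green lines were drawn as centre lines and fall on the tray middles. Next I'll check bottle, carton and tape the same way.

```bash
cat > ov2.py <<'E'
from h import *
src=cv2.imread('pics/side0.png');k=4
def tile(x0,y0,polys):
    im=cv2.resize(src[y0:y0+100,x0:x0+66],None,fx=k,fy=k,interpolation=cv2.INTER_CUBIC)
    for P in polys: cv2.polylines(im,[((proj('side',P)-[x0,y0]+.5)*k-.5).astype(int)],True,(0,0,255),1)
    return im
a=np.linspace(0,6.283,40)
circ=lambda x,y,z,r:np.c_[x+r*np.cos(a),y+r*np.sin(a),a*0+z]
def rect(x,y,t,z):
    M=np.array([[-18,-28],[18,-28],[18,28],[-18,28]])/1e3;c,s=np.cos(t),np.sin(t);return np.c_[M@[[c,s],[-s,c]]+[x,y],[z]*4]
T=np.radians(69-90)
cv2.imwrite('pics/ov2.png',np.hstack([tile(380,140,[circ(.430,-.318,0,.022),circ(.43,-.318,.062,.022),circ(.43,-.318,.09,.003)]),tile(289,300,[rect(.4047,.191,T,0),rect(.4047,.191,T,.07)]),tile(252,380,[circ(.397,.3177,0,.0255),circ(.397,.3177,.05,.0255)])]))
E
python3 ov2.py
```

```text
(no output)
```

View pics/ov2.png

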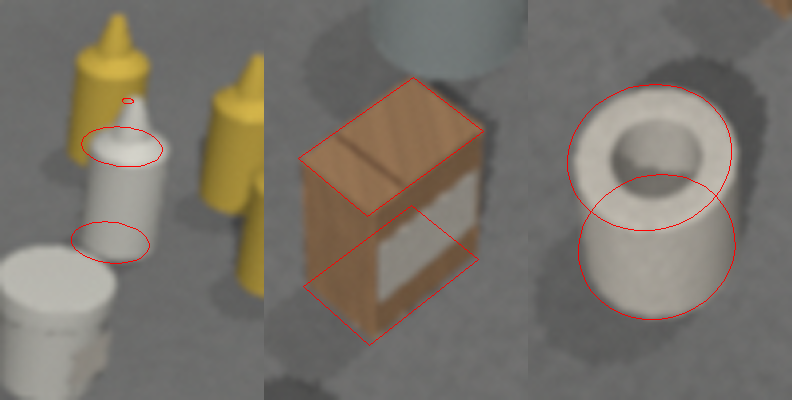

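Carton and tape agree. The bottle sits at about (0.425,-0.318), from its tip in both views. 

Plan: keep the tool at yaw 0 (tool x = world x, tool y = -world y) for everything but the carton. First I move toward the pot.

Emit:
jog_arm(delta_pos=[[1.05, -1.05, 0], [2.1, -2.1, 0], [3.15, -3.2, 0], [4.2, -4.3, 0], [5.3, -5.4, 0.3], [6.4, -6.5, 0.6], [7.4, -7.5, 1.0], [8.4, -8.5, 1.4]], delta_rot=[[0, 0, 0.4], [0, 0, 0.8], [0, 0, 1.2], [0, 0, 1.6], [0, 0, 2.0], [0, 0, 2.4], [0, 0, 2.6], [0, 0, 2.6]], claw=[85, 85, 85, 85, 85, 85, 85, 85], squeeze=40)

```text
time: 0.9
ee_pos: [0.3496, -0.3108, 0.1889]
orientation: [1.0, 0.0, 0.0, 0.0]
wrist_force: [1.3, -0.7, 0.8]
finger_gap: 0.0849
finger_force: 0.0
```

Emit:
jog_arm(delta_pos=[[0.8, -1.4, 0.5], [1.6, -2.8, 1.2], [2.43, -4.43, 2.0], [2.43, -4.43, 2.3], [2.43, -4.43, 2.3], [2.43, -4.43, 2.3], [2.43, -4.43, 2.3], [2.43, -4.43, 2.3]], delta_rot=[[0, 0, 0], [0, 0, 0], [0, 0, 0], [0, 0, 0], [0, 0, 0], [0, 0, 0], [0, 0, 0], [0, 0, 0]], claw=[85, 85, 85, 85, 85, 85, 85, 85])

```text
time: 1.7
ee_pos: [0.4218, -0.1812, 0.121]
orientation: [1.0, -0.001, 0.001, 0.001]
wrist_force: [-0.3, -0.5, -0.9]
finger_gap: 0.0851
finger_force: 0.0
```

```bash
cat > wr.py <<'E'
import sys
from h import *
s=ctrl.sense();im=ctrl.grab_frame('wrist')[:,:,::-1].copy();c=ctrl.calibration('wrist')
cv2.imwrite('pics/'+sys.argv[1],im)
Rt=R.from_quat(s['orientation']).as_matrix();T=c['T_tool_cam'];Rc=Rt@T[:3,:3];o=Rt@T[:3,3]+s['ee_pos']
print(s['ee_pos'].round(4),s['time'])
for a in sys.argv[2:]:  # x,y,z world -> pixel ; or u:v:z pixel -> world
    if ':' in a:
        u,v,z=map(float,a.split(':'));n=cv2.undistortPoints(np.array([[[u,v]]]),c['K'],c['distortion'])[0,0]
        d=Rc@[*n,1];print(a,(o+d*(z-o[2])/d[2]).round(4))
    else:
        X=np.array(list(map(float,a.split(','))));q=cv2.projectPoints((Rc.T@(X-o)).reshape(1,1,3),np.zeros(3),np.zeros(3),c['K'],c['distortion'])[0].ravel();print(a,q.round(1))
E
python3 wr.py w1.png .4225,-.1776,.06 .425,-.318,.09
```

```text
[ 0.4218 -0.1812  0.121 ] 1.7
.4225,-.1776,.06 [315.7 253.6]
.425,-.318,.09 [589.2 268.5]
```

View pics/w1.png

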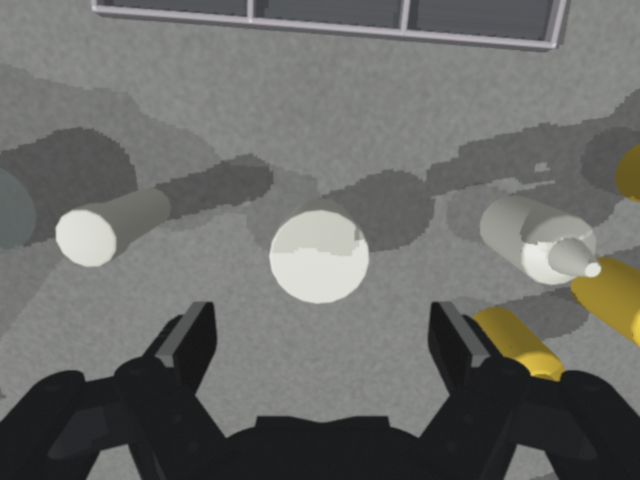

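The wrist view shows the pot lid centre at (319,256) and the bottle tip at (593,269), about 4 px (2 mm) off prediction. That confirms the positions, with y about 2 mm more negative. Descend and close.

Emit:
jog_arm(delta_pos=[[0, 0, 1], [0, 0, 2], [0, 0, 3], [0, 0, 3], [0, 0, 3], [0, 0, 3], [0, 0, 3], [0, 0, 3]], delta_rot=[[0, 0, 0], [0, 0, 0], [0, 0, 0], [0, 0, 0], [0, 0, 0], [0, 0, 0], [0, 0, 0], [0, 0, 0]], claw=[85, 85, 85, 85, 85, 85, 85, 85])

```text
time: 2.55
ee_pos: [0.4227, -0.18, 0.0314]
orientation: [1.0, 0.0, 0.001, 0.0]
wrist_force: [-0.9, 0.1, 0.2]
finger_gap: 0.0851
finger_force: 0.0
```

Emit:
jog_arm(delta_pos=[[0, 0, 0], [0, 0, 0], [0, 0, 0], [0, 0, 0], [0, 0, 0], [0, 0, 0], [0, 0, 0], [0, 0, 0]], delta_rot=[[0, 0, 0], [0, 0, 0], [0, 0, 0], [0, 0, 0], [0, 0, 0], [0, 0, 0], [0, 0, 0], [0, 0, 0]], claw=[55, 50, 50, 50, 50, 50, 50, 50])

```text
time: 3.35
ee_pos: [0.4222, -0.1797, 0.0309]
orientation: [1.0, 0.0, 0.0, 0.0]
wrist_force: [-1.7, 0.5, 7.3]
finger_gap: 0.059
finger_force: 41.4
```

Emit:
jog_arm(delta_pos=[[0, 0, -0.5], [0, 0, -1.5], [0, 0, -2.5], [0.5, -0.5, -3.5], [1.5, -1, -4], [2.5, -2.2, -4], [3.3, -3.5, -4], [3.3, -3.5, -4]], delta_rot=[[0, 0, 0], [0, 0, 0], [0, 0, 0], [0, 0, 0], [0, 0, 0], [0, 0, 0], [0, 0, 0], [0, 0, 0]], claw=[50, 50, 50, 50, 50, 50, 50, 50])

```text
time: 4.15
ee_pos: [0.5239, -0.0675, 0.1508]
orientation: [1.0, 0.005, 0.002, -0.002]
wrist_force: [-0.1, 1.1, -0.8]
finger_gap: 0.0589
finger_force: 43.3
```

Emit:
jog_arm(delta_pos=[[0.4, -1.4, 0], [0.8, -2.8, 0], [1.2, -4.2, 0], [1.6, -5.6, 0], [2.1, -7.1, 0], [2.6, -8.6, 0], [3.1, -10.2, 0], [3.1, -10.2, 0]], delta_rot=[[0, 0, 0], [0, 0, 0], [0, 0, 0], [0, 0, 0], [0, 0, 0], [0, 0, 0], [0, 0, 0], [0, 0, 0]], claw=[50, 50, 50, 50, 50, 50, 50, 50])

```text
time: 4.95
ee_pos: [0.6128, 0.2406, 0.15]
orientation: [1.0, 0.005, -0.0, -0.003]
wrist_force: [-1.1, 1.5, -0.7]
finger_gap: 0.0585
finger_force: 43.4
```

Emit:
jog_arm(delta_pos=[[0, 0, 0], [0, 0, 0.8], [0, 0, 1.7], [0, 0, 2.6], [0, 0, 3.2], [0, 0, 3.5], [0, 0, 3.5], [0, 0, 3.5]], delta_rot=[[0, 0, 0], [0, 0, 0], [0, 0, 0], [0, 0, 0], [0, 0, 0], [0, 0, 0], [0, 0, 0], [0, 0, 0]], claw=[50, 50, 50, 50, 50, 50, 50, 50])

```text
time: 5.75
ee_pos: [0.6144, 0.2315, 0.0461]
orientation: [1.0, 0.0, 0.001, -0.0]
wrist_force: [-0.6, -0.4, -0.7]
finger_gap: 0.059
finger_force: 43.5
```

```bash
python3 - <<'E'
from h import *
s=ctrl.sense();print(s['ee_pos'].round(4))
im=np.hstack([cv2.resize(ctrl.grab_frame(n)[y:y+150,x:x+100,::-1],None,fx=4,fy=4,interpolation=cv2.INTER_CUBIC) for n,x,y in(('scene',410,170),('side',140,250))])
cv2.imwrite('pics/p1.png',im)
E
```

```text
[0.6144 0.2315 0.0461]
```

View pics/p1.png

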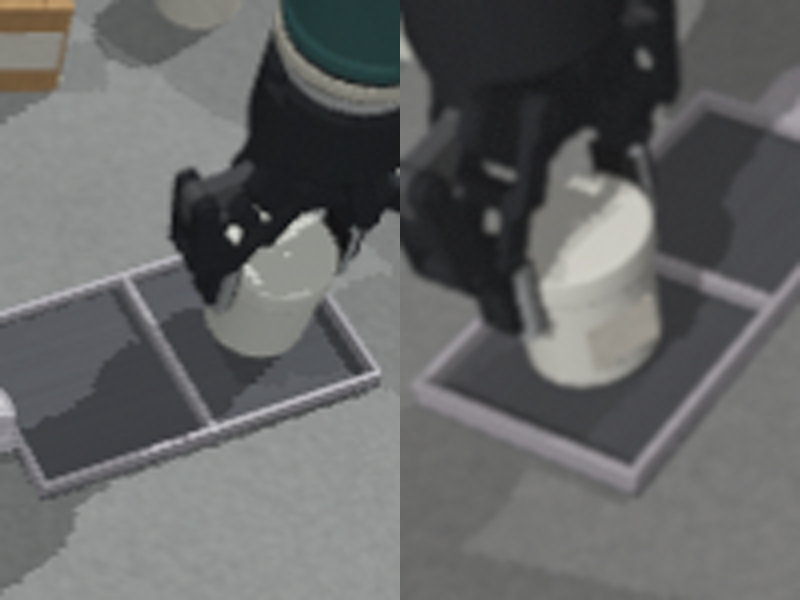

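The pot is held upright and centred over the far bay of the short tray. Lower, release and lift.

Emit:
jog_arm(delta_pos=[[0, 0, 0.2], [0, 0, 0.35], [0, 0, 0.35], [0, 0, 0.35], [0, 0, 0.35], [0, 0, 0.35], [0, 0, 0.35], [0, 0, 0.35]], delta_rot=[[0, 0, 0], [0, 0, 0], [0, 0, 0], [0, 0, 0], [0, 0, 0], [0, 0, 0], [0, 0, 0], [0, 0, 0]], claw=[50, 50, 50, 50, 50, 65, 72, 78])

```text
time: 6.65
ee_pos: [0.6134, 0.2314, 0.0344]
orientation: [1.0, 0.0, -0.0, 0.0]
wrist_force: [-0.3, 0.3, 0.1]
finger_gap: 0.078
finger_force: 0.0
```

Emit:
jog_arm(delta_pos=[[0, 0, 0], [0, 0, 0], [0, 0, -0.7], [0, 0, -1.5], [0, 0, -2.5], [0, 0, -3.5], [0, 0, -3.8], [0, 0, -3.8]], delta_rot=[[0, 0, 0], [0, 0, 0], [0, 0, 0], [0, 0, 0], [0, 0, 0], [0, 0, 0], [0, 0, 0], [0, 0, 0]], claw=[80, 80, 80, 80, 80, 80, 80, 80])

```text
time: 7.45
ee_pos: [0.6146, 0.2318, 0.1504]
orientation: [1.0, 0.0, 0.002, -0.001]
wrist_force: [1.3, 0.5, -0.4]
finger_gap: 0.0801
finger_force: 0.0
```

Emit:
jog_arm(delta_pos=[[-1.2, -0.4, 0], [-2.5, -0.9, 0], [-3.9, -1.5, 0], [-5.3, -2.1, 0], [-6.6, -2.6, 0.3], [-7.3, -2.85, 1], [-7.3, -2.85, 1.3], [-7.3, -2.85, 1.3]], delta_rot=[[0, 0, 0], [0, 0, 0], [0, 0, 0], [0, 0, 0], [0, 0, 0], [0, 0, 0], [0, 0, 0], [0, 0, 0]], claw=[80, 80, 80, 80, 80, 80, 80, 80])

```text
time: 8.25
ee_pos: [0.3936, 0.3157, 0.1076]
orientation: [1.0, 0.001, -0.002, 0.001]
wrist_force: [-0.5, -0.7, 0.0]
finger_gap: 0.0799
finger_force: 0.0
```

Emit:
jog_arm(delta_pos=[[0, 0, 0], [0, 0, 0], [0, 0, 0.5], [0, 0, 1.2], [0, 0, 2], [0, 0, 2.9], [0, 0, 2.9], [0, 0, 2.9]], delta_rot=[[0, 0, 0], [0, 0, 0], [0, 0, 0], [0, 0, 0], [0, 0, 0], [0, 0, 0], [0, 0, 0], [0, 0, 0]], claw=[80, 80, 80, 80, 80, 80, 80, 80])

```text
time: 9.05
ee_pos: [0.3953, 0.3168, 0.0231]
orientation: [1.0, -0.0, -0.0, 0.0]
wrist_force: [0.1, 0.6, 0.3]
finger_gap: 0.0801
finger_force: 0.0
```

Emit:
jog_arm(delta_pos=[[0, 0, 0], [0, 0, 0], [0, 0, 0], [0, 0, 0], [0, 0, 0], [0, 0, 0], [0, 0, 0], [0, 0, 0]], delta_rot=[[0, 0, 0], [0, 0, 0], [0, 0, 0], [0, 0, 0], [0, 0, 0], [0, 0, 0], [0, 0, 0], [0, 0, 0]], claw=[55, 42, 42, 42, 42, 42, 42, 42])

```text
time: 9.85
ee_pos: [0.3957, 0.3175, 0.0245]
orientation: [1.0, -0.0, 0.001, -0.001]
wrist_force: [-1.4, -0.6, 6.2]
finger_gap: 0.0504
finger_force: 40.8
```

Emit:
jog_arm(delta_pos=[[0, 0, -0.5], [0, 0, -1.5], [0, 0, -2.5], [1, 0.5, -3.5], [2.2, 1, -4.2], [3.4, 1.8, -4.3], [4.5, 2.8, -4.3], [5, 4, -4.3]], delta_rot=[[0, 0, 0], [0, 0, 0], [0, 0, 0], [0, 0, 0], [0, 0, 0], [0, 0, 0], [0, 0, 0], [0, 0, 0]], claw=[42, 42, 42, 42, 42, 42, 42, 42])

```text
time: 10.65
ee_pos: [0.5479, 0.1961, 0.1533]
orientation: [1.0, -0.0, 0.002, -0.001]
wrist_force: [-0.1, -0.3, 0.1]
finger_gap: 0.0501
finger_force: 41.8
```

Emit:
jog_arm(delta_pos=[[0.2, 1.5, 0], [0.4, 3, 0], [0.6, 4.5, 0], [0.8, 6, 0], [1, 7.6, 0], [1.3, 9.2, 0], [1.6, 10.8, 0], [1.9, 12.0, 0]], delta_rot=[[0, 0, 0], [0, 0, 0], [0, 0, 0], [0, 0, 0], [0, 0, 0], [0, 0, 0], [0, 0, 0], [0, 0, 0]], claw=[42, 42, 42, 42, 42, 42, 42, 42])

```text
time: 11.45
ee_pos: [0.6018, -0.1672, 0.1529]
orientation: [1.0, -0.001, 0.001, 0.001]
wrist_force: [0.4, 0.7, -1.2]
finger_gap: 0.05
finger_force: 41.8
```

Emit:
jog_arm(delta_pos=[[0, 0.8, 0], [0, 0.8, 0], [0, 0.8, 0], [0, 0.8, 0], [0, 0.8, 1], [0, 0.8, 2], [0, 0.8, 2], [0, 0.8, 2]], delta_rot=[[0, 0, 0], [0, 0, 0], [0, 0, 0], [0, 0, 0], [0, 0, 0], [0, 0, 0], [0, 0, 0], [0, 0, 0]], claw=[42, 42, 42, 42, 42, 42, 42, 42])

```text
time: 12.25
ee_pos: [0.6021, -0.1856, 0.0921]
orientation: [1.0, 0.001, -0.0, -0.0]
wrist_force: [0.2, -0.7, -0.2]
finger_gap: 0.0502
finger_force: 41.9
```

Emit:
jog_arm(delta_pos=[[0.1, 0, 0.8], [0.1, 0, 1.6], [0.1, 0, 2.0], [0.1, 0, 2.1], [0.1, 0, 2.13], [0.1, 0, 2.13], [0.1, 0, 2.13], [0.1, 0, 2.13]], delta_rot=[[0, 0, 0], [0, 0, 0], [0, 0, 0], [0, 0, 0], [0, 0, 0], [0, 0, 0], [0, 0, 0], [0, 0, 0]], claw=[42, 42, 42, 42, 42, 42, 42, 42])

```text
time: 13.05
ee_pos: [0.6054, -0.1872, 0.0287]
orientation: [1.0, 0.0, 0.001, 0.0]
wrist_force: [-0.3, 0.5, 0.1]
finger_gap: 0.0503
finger_force: 41.9
```

Emit:
jog_arm(delta_pos=[[0, 0, 0], [0, 0, 0], [0, 0, 0], [0, 0, 0], [0, 0, 0], [0, 0, -1], [0, 0, -2], [0, 0, -3]], delta_rot=[[0, 0, 0], [0, 0, 0], [0, 0, 0], [0, 0, 0], [0, 0, 0], [0, 0, 0], [0, 0, 0], [0, 0, 0]], claw=[55, 62, 68, 68, 68, 68, 68, 68])

```text
time: 13.85
ee_pos: [0.6047, -0.1869, 0.1186]
orientation: [1.0, 0.0, -0.0, -0.0]
wrist_force: [-0.4, -0.6, 0.3]
finger_gap: 0.0681
finger_force: 0.0
```

Emit:
jog_arm(delta_pos=[[-1, -0.8, -0.2], [-2.2, -1.7, -0.2], [-3.3, -2.6, -0.2], [-4.4, -3.5, -0.2], [-5.4, -4.3, 0], [-5.5, -4.4, 0], [-5.5, -4.4, 0], [-5.5, -4.4, 0]], delta_rot=[[0, 0, 0], [0, 0, 0], [0, 0, 0], [0, 0, 0], [0, 0, 0], [0, 0, 0], [0, 0, 0], [0, 0, 0]], claw=[60, 60, 60, 60, 60, 60, 60, 60])

```text
time: 14.65
ee_pos: [0.4413, -0.0557, 0.1183]
orientation: [1.0, -0.0, 0.001, 0.0]
wrist_force: [0.4, -0.0, -0.2]
finger_gap: 0.0601
finger_force: 0.0
```

```bash
python3 wr.py w2.png .44,-.056,.08 .442,.063,.093
```

```text
[ 0.4413 -0.0557  0.1183] 14.65
.44,-.056,.08 [322.4 271.7]
.442,.063,.093 [ 83.9 277.9]
```

View pics/w2.png

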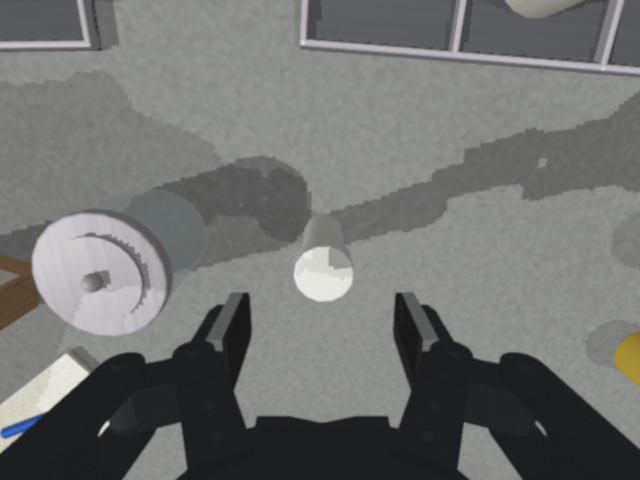

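The tube cap is at (324,273) against a predicted (322,272). The jar lid edge at column 171 is clear of the fingers. Descend and grip, taking the tube below its cap.

Emit:
jog_arm(delta_pos=[[0, 0, 0], [0, 0, 0.8], [0, 0, 1.6], [0, 0, 2.4], [0, 0, 3.2], [0, 0, 3.2], [0, 0, 3.2], [0, 0, 3.2]], delta_rot=[[0, 0, 0], [0, 0, 0], [0, 0, 0], [0, 0, 0], [0, 0, 0], [0, 0, 0], [0, 0, 0], [0, 0, 0]], claw=[52, 52, 52, 52, 52, 52, 52, 52])

```text
time: 15.5
ee_pos: [0.4409, -0.0553, 0.0228]
orientation: [1.0, 0.0, 0.001, 0.0]
wrist_force: [-0.2, 0.8, -0.2]
finger_gap: 0.0521
finger_force: 0.0
```

Emit:
jog_arm(delta_pos=[[0, 0, 0], [0, 0, 0], [0, 0, 0], [0, 0, 0], [0, 0, 0], [0, 0, 0], [0, 0, 0], [0, 0, 0]], delta_rot=[[0, 0, 0], [0, 0, 0], [0, 0, 0], [0, 0, 0], [0, 0, 0], [0, 0, 0], [0, 0, 0], [0, 0, 0]], claw=[35, 20, 20, 20, 20, 20, 20, 20])

```text
time: 16.3
ee_pos: [0.4408, -0.0554, 0.0228]
orientation: [1.0, 0.0, 0.001, 0.0]
wrist_force: [-1.3, -2.3, 7.5]
finger_gap: 0.0282
finger_force: 33.9
```

Emit:
jog_arm(delta_pos=[[0, 0, -0.5], [0, 0, -1.5], [0, 0, -2.5], [0, 0, -3.5], [0, 0, -4], [0.5, 0.5, -4], [1.2, 1.5, -4], [1.2, 1.5, -4]], delta_rot=[[0, 0, 0], [0, 0, 0], [0, 0, 0], [0, 0, 0], [0, 0, 0], [0, 0, 0], [0, 0, 0], [0, 0, 0]], claw=[20, 20, 20, 20, 20, 20, 20, 20])

```text
time: 17.1
ee_pos: [0.4782, -0.104, 0.1426]
orientation: [1.0, -0.002, 0.002, 0.001]
wrist_force: [0.5, -0.2, -0.5]
finger_gap: 0.0285
finger_force: 34.5
```

Emit:
jog_arm(delta_pos=[[0.8, 1.2, 0], [1.6, 2.4, 0], [2.4, 3.6, 0], [3.2, 4.8, 0], [4, 6, 0], [4, 6, 0], [4, 6, 1], [4, 6, 2]], delta_rot=[[0, 0, 0], [0, 0, 0], [0, 0, 0], [0, 0, 0], [0, 0, 0], [0, 0, 0], [0, 0, 0], [0, 0, 0]], claw=[20, 20, 20, 20, 20, 20, 20, 20])

```text
time: 17.9
ee_pos: [0.5961, -0.2795, 0.0818]
orientation: [1.0, 0.0, 0.001, 0.0]
wrist_force: [-0.8, -1.4, -1.5]
finger_gap: 0.0287
finger_force: 34.5
```

Emit:
jog_arm(delta_pos=[[0, 0, 0.8], [0, 0, 1.5], [0, 0, 1.7], [0, 0, 1.8], [0, 0, 1.85], [0, 0, 1.85], [0, 0, 1.85], [0, 0, 1.85]], delta_rot=[[0, 0, 0], [0, 0, 0], [0, 0, 0], [0, 0, 0], [0, 0, 0], [0, 0, 0], [0, 0, 0], [0, 0, 0]], claw=[20, 20, 20, 20, 20, 20, 20, 20])

```text
time: 18.7
ee_pos: [0.5964, -0.2803, 0.0272]
orientation: [1.0, 0.0, 0.001, 0.0]
wrist_force: [0.2, -0.9, -1.1]
finger_gap: 0.0286
finger_force: 34.5
```

Emit:
jog_arm(delta_pos=[[0, 0, 0], [0, 0, 0], [0, 0, 0], [0, 0, 0], [0, 0, 0], [0, 0, -1], [0, 0, -2.2], [0, 0, -3.4]], delta_rot=[[0, 0, 0], [0, 0, 0], [0, 0, 0], [0, 0, 0], [0, 0, 0], [0, 0, 0], [0, 0, 0], [0, 0, 0]], claw=[32, 40, 50, 50, 50, 50, 50, 50])

```text
time: 19.5
ee_pos: [0.5956, -0.2798, 0.129]
orientation: [1.0, 0.0, -0.001, -0.0]
wrist_force: [0.9, -0.1, 0.2]
finger_gap: 0.0502
finger_force: 0.0
```

Emit:
jog_arm(delta_pos=[[-1.1, 0.2, -0.2], [-2.3, 0.5, -0.2], [-3.5, 0.8, -0.2], [-4.7, 1.1, -0.2], [-5.7, 1.33, 0], [-5.7, 1.33, 0], [-5.7, 1.33, 0], [-5.7, 1.33, 0]], delta_rot=[[0, 0, 0], [0, 0, 0], [0, 0, 0], [0, 0, 0], [0, 0, 0], [0, 0, 0], [0, 0, 0], [0, 0, 0]], claw=[66, 66, 66, 66, 66, 66, 66, 66])

```text
time: 20.3
ee_pos: [0.4263, -0.3198, 0.1287]
orientation: [1.0, 0.001, 0.001, 0.0]
wrist_force: [-0.3, 0.5, -0.5]
finger_gap: 0.0661
finger_force: 0.0
```

```bash
python3 wr.py w3.png .425,-.319,.09 .425,-.319,.062
```

```text
[ 0.4263 -0.3198  0.1287] 20.3
.425,-.319,.09 [320.5 271.4]
.425,-.319,.062 [320.7 253.4]
```

View pics/w3.png

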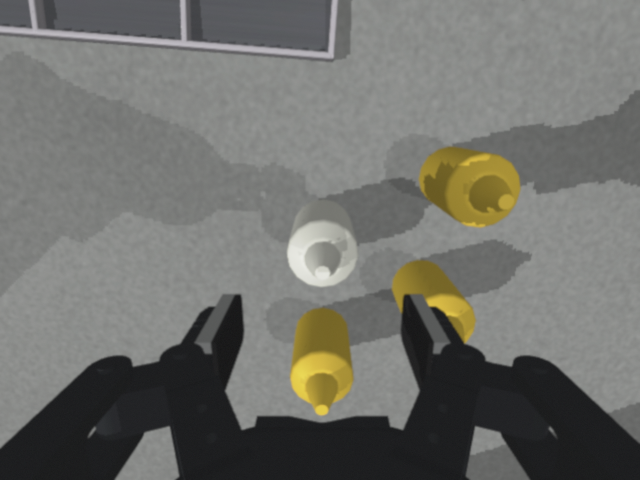

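The white bottle's tip is at (322,271), right where predicted. The yellow ones at (435,300), (470,190) and (322,365) stay clear of the fingers. Descend, grip and lift straight up.

Emit:
jog_arm(delta_pos=[[0, 0, 0], [0, 0, 0.5], [0, 0, 1.2], [0, 0, 1.9], [0, 0, 2.6], [0, 0, 3.2], [0, 0, 3.4], [0, 0, 3.4]], delta_rot=[[0, 0, 0], [0, 0, 0], [0, 0, 0], [0, 0, 0], [0, 0, 0], [0, 0, 0], [0, 0, 0], [0, 0, 0]], claw=[60, 60, 60, 60, 60, 60, 60, 60])

```text
time: 21.15
ee_pos: [0.425, -0.3193, 0.0256]
orientation: [1.0, 0.001, -0.001, -0.001]
wrist_force: [0.7, -0.7, -0.7]
finger_gap: 0.0599
finger_force: 0.0
```

Emit:
jog_arm(delta_pos=[[0, 0, 0], [0, 0, 0], [0, 0, 0], [0, 0, 0], [0, 0, 0], [0, 0, 0], [0, 0, 0], [0, 0, 0]], delta_rot=[[0, 0, 0], [0, 0, 0], [0, 0, 0], [0, 0, 0], [0, 0, 0], [0, 0, 0], [0, 0, 0], [0, 0, 0]], claw=[50, 36, 36, 36, 36, 36, 36, 36])

```text
time: 21.95
ee_pos: [0.4259, -0.3203, 0.0274]
orientation: [1.0, 0.0, 0.001, 0.001]
wrist_force: [0.2, 1.0, 7.3]
finger_gap: 0.0431
finger_force: 41.3
```

Emit:
jog_arm(delta_pos=[[0, 0, -0.5], [0, 0, -1.3], [0, 0, -2.3], [0, 0, -3.3], [0, 0, -4.3], [0, 0, -4.5], [0, 0, -4.5], [0, 0, -4.5]], delta_rot=[[0, 0, 0], [0, 0, 0], [0, 0, 0], [0, 0, 0], [0, 0, 0], [0, 0, 0], [0, 0, 0], [0, 0, 0]], claw=[36, 36, 36, 36, 36, 36, 36, 36])

```text
time: 22.75
ee_pos: [0.4241, -0.3196, 0.1605]
orientation: [1.0, 0.0, -0.001, -0.0]
wrist_force: [-0.2, 0.5, -1.5]
finger_gap: 0.0428
finger_force: 41.0
```

Emit:
jog_arm(delta_pos=[[1, -1.2, 0], [2, -2.4, 0], [3, -3.6, 0], [4, -4.8, 0], [5, -6, 0], [6, -7.2, 0], [6.25, -7.58, 0], [6.25, -7.58, 0]], delta_rot=[[0, 0, 0], [0, 0, 0], [0, 0, 0], [0, 0, 0], [0, 0, 0], [0, 0, 0], [0, 0, 0], [0, 0, 0]], claw=[36, 36, 36, 36, 36, 36, 36, 36])

```text
time: 23.55
ee_pos: [0.6124, -0.0888, 0.1592]
orientation: [1.0, 0.003, -0.001, -0.001]
wrist_force: [-0.5, -0.6, -0.8]
finger_gap: 0.0431
finger_force: 41.1
```

Emit:
jog_arm(delta_pos=[[0, 0, 0], [0, 0, 0], [0, 0, 1], [0, 0, 2], [0, 0, 3], [0, 0, 3.5], [0, 0, 3.5], [0, 0, 3.5]], delta_rot=[[0, 0, 0], [0, 0, 0], [0, 0, 0], [0, 0, 0], [0, 0, 0], [0, 0, 0], [0, 0, 0], [0, 0, 0]], claw=[36, 36, 36, 36, 36, 36, 36, 36])

```text
time: 24.35
ee_pos: [0.6128, -0.0933, 0.0572]
orientation: [1.0, -0.0, 0.0, 0.0]
wrist_force: [-0.5, 0.0, -0.3]
finger_gap: 0.0429
finger_force: 41.1
```

Emit:
jog_arm(delta_pos=[[0, 0, 0.4], [0, 0, 0.7], [0, 0, 0.85], [0, 0, 0.85], [0, 0, 0.85], [0, 0, 0.85], [0, 0, 0.85], [0, 0, 0.85]], delta_rot=[[0, 0, 0], [0, 0, 0], [0, 0, 0], [0, 0, 0], [0, 0, 0], [0, 0, 0], [0, 0, 0], [0, 0, 0]], claw=[36, 36, 36, 36, 36, 36, 36, 36])

```text
time: 25.15
ee_pos: [0.6125, -0.0925, 0.0315]
orientation: [1.0, 0.0, 0.0, 0.0]
wrist_force: [-2.9, 0.5, 5.3]
finger_gap: 0.0432
finger_force: 41.7
```

Emit:
jog_arm(delta_pos=[[0, 0, 0], [0, 0, 0], [0, 0, 0], [0, 0, 0], [0, 0, -1], [0, 0, -2.2], [0, 0, -3.4], [0, 0, -4.3]], delta_rot=[[0, 0, 0], [0, 0, 0], [0, 0, 0], [0, 0, 0], [0, 0, 0], [0, 0, 0], [0, 0, 0], [0, 0, 0]], claw=[48, 56, 60, 60, 60, 60, 60, 60])

```text
time: 25.95
ee_pos: [0.6131, -0.0925, 0.1622]
orientation: [1.0, 0.0, 0.001, 0.0]
wrist_force: [-0.3, 0.1, -0.6]
finger_gap: 0.06
finger_force: 0.0
```

Emit:
jog_arm(delta_pos=[[-0.8, -1.2, 0], [-1.7, -2.4, 0], [-2.6, -3.6, 0], [-3.5, -4.8, 0], [-4.4, -6, 0], [-5.3, -7.2, 0], [-6.2, -8.4, 0], [-6.93, -9.45, 0]], delta_rot=[[0, 0, -1.4], [0, 0, -2.8], [0, 0, -4.2], [0, 0, -5.6], [0, 0, -7], [0, 0, -8.4], [0, 0, -9.8], [0, 0, -11.2]], claw=[60, 60, 60, 60, 60, 60, 60, 60])

```text
time: 26.75
ee_pos: [0.4027, 0.1925, 0.1601]
orientation: [0.831, 0.557, 0.0, 0.0]
wrist_force: [0.6, 0.4, -0.5]
finger_gap: 0.06
finger_force: 0.0
```

Emit:
jog_arm(delta_pos=[[0, 0, 0], [0, 0, 0.5], [0, 0, 1], [0, 0, 1], [0, 0, 1], [0, 0, 1], [0, 0, 1], [0, 0, 1]], delta_rot=[[0, 0, -0.3], [0, 0, -0.3], [0, 0, -0.3], [0, 0, -0.3], [0, 0, -0.3], [0, 0, -0.3], [0, 0, -0.3], [0, 0, -0.3]], claw=[60, 60, 60, 60, 60, 60, 60, 60])

```text
time: 27.55
ee_pos: [0.4047, 0.1909, 0.1303]
orientation: [0.824, 0.566, 0.0, 0.0]
wrist_force: [-0.2, -0.3, -0.3]
finger_gap: 0.06
finger_force: 0.0
```

```bash
python3 wr.py w4.png .4047,.191,.07 .3793,.1728,.07 .3991,.2243,.07 .431,.2116,.07 .4097,.1559,.07; python3 -c "
from h import *
s=ctrl.sense();M=R.from_quat(s['orientation']).as_matrix();print(np.degrees(np.arctan2(M[1,0],M[0,0])),s['qpos'].round(2))"
```

```text
[0.4047 0.1909 0.1303] 27.55
.4047,.191,.07 [323.4 255.9]
.3793,.1728,.07 [295.2 296.1]
.3991,.2243,.07 [293.2 207.7]
.431,.2116,.07 [353.8 208.4]
.4097,.1559,.07 [351.4 303.2]
69.00885755227843 [ 0.05  0.36 -0.66  2.13  0.33  0.74 -1.19]
```

View pics/w4.png

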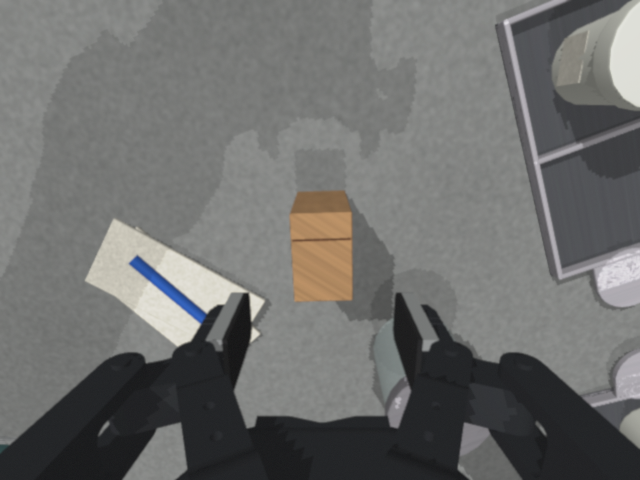

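The carton is square to the fingers: its top spans (291,212) to (352,300), centred at (322,256) as predicted. Descend and grip.

Emit:
jog_arm(delta_pos=[[0, 0, 0.5], [0, 0, 1.2], [0, 0, 1.9], [0, 0, 2.6], [0, 0, 3.2], [0, 0, 3.4], [0, 0, 3.4], [0, 0, 3.4]], delta_rot=[[0, 0, 0], [0, 0, 0], [0, 0, 0], [0, 0, 0], [0, 0, 0], [0, 0, 0], [0, 0, 0], [0, 0, 0]], claw=[58, 58, 58, 58, 58, 58, 58, 58])

```text
time: 28.4
ee_pos: [0.4048, 0.1913, 0.0285]
orientation: [0.824, 0.567, 0.0, 0.0]
wrist_force: [-0.4, -0.3, 0.5]
finger_gap: 0.0583
finger_force: 0.0
```

Emit:
jog_arm(delta_pos=[[0, 0, 0], [0, 0, 0], [0, 0, 0], [0, 0, 0], [0, 0, 0], [0, 0, 0], [0, 0, 0], [0, 0, 0]], delta_rot=[[0, 0, 0], [0, 0, 0], [0, 0, 0], [0, 0, 0], [0, 0, 0], [0, 0, 0], [0, 0, 0], [0, 0, 0]], claw=[45, 29, 29, 29, 29, 29, 29, 29])

```text
time: 29.2
ee_pos: [0.4051, 0.1912, 0.0288]
orientation: [0.824, 0.567, 0.001, 0.0]
wrist_force: [-0.7, -0.6, 5.8]
finger_gap: 0.0357
finger_force: 39.7
```

Emit:
jog_arm(delta_pos=[[0, 0, -0.5], [0, 0, -1.3], [0, 0, -2.3], [0, 0, -3.3], [0, 0, -4.0], [0, 0, -4], [0, 0, -4], [0, 0, -4]], delta_rot=[[0, 0, 0], [0, 0, 0], [0, 0, 0], [0, 0, 0], [0, 0, 0], [0, 0, 0], [0, 0, 0], [0, 0, 0]], claw=[29, 29, 29, 29, 29, 29, 29, 29])

```text
time: 30.0
ee_pos: [0.4037, 0.1904, 0.147]
orientation: [0.824, 0.567, -0.001, -0.0]
wrist_force: [-0.5, -0.4, -0.6]
finger_gap: 0.0359
finger_force: 39.7
```

Emit:
jog_arm(delta_pos=[[0.15, 1.2, 0], [0.3, 2.4, 0], [0.45, 3.6, 0], [0.6, 4.8, 0], [0.7, 6, 0], [0.83, 7.2, 0], [0.83, 7.2, 0], [0.83, 7.2, 0]], delta_rot=[[0, 0, -0.5], [0, 0, -1], [0, 0, -1.6], [0, 0, -2.2], [0, 0, -2.8], [0, 0, -3.5], [0, 0, -3.5], [0, 0, -3.5]], claw=[29, 29, 29, 29, 29, 29, 29, 29])

```text
time: 30.8
ee_pos: [0.6142, 0.1365, 0.1456]
orientation: [0.707, 0.707, -0.001, -0.001]
wrist_force: [-1.2, -0.4, 0.2]
finger_gap: 0.0353
finger_force: 39.8
```

Emit:
jog_arm(delta_pos=[[0, 0, 0], [0, 0, 0], [0, 0, 0.8], [0, 0, 1.8], [0, 0, 2.8], [0, 0, 3.2], [0, 0, 3.2], [0, 0, 3.2]], delta_rot=[[0, 0, 0], [0, 0, 0], [0, 0, 0], [0, 0, 0], [0, 0, 0], [0, 0, 0], [0, 0, 0], [0, 0, 0]], claw=[29, 29, 29, 29, 29, 29, 29, 29])

```text
time: 31.6
ee_pos: [0.6154, 0.1375, 0.053]
orientation: [0.707, 0.707, 0.001, 0.0]
wrist_force: [0.6, 0.2, 0.2]
finger_gap: 0.0357
finger_force: 39.9
```

Now lower to TCP z ≈ 0.0325 (0.0288 + 0.004), release and lift.

Emit:
jog_arm(delta_pos=[[0, 0, 0.4], [0, 0, 0.6], [0, 0, 0.68], [0, 0, 0.68], [0, 0, 0.68], [0, 0, 0.68], [0, 0, 0.68], [0, 0, 0.68]], delta_rot=[[0, 0, 0], [0, 0, 0], [0, 0, 0], [0, 0, 0], [0, 0, 0], [0, 0, 0], [0, 0, 0], [0, 0, 0]], claw=[29, 29, 29, 29, 29, 29, 29, 29])

```text
time: 32.4
ee_pos: [0.6151, 0.1366, 0.0329]
orientation: [0.707, 0.707, -0.0, 0.001]
wrist_force: [-3.4, -2.2, 9.3]
finger_gap: 0.0353
finger_force: 40.9
```

Emit:
jog_arm(delta_pos=[[0, 0, 0], [0, 0, 0], [0, 0, 0], [0, 0, 0], [0, 0, -1], [0, 0, -2.2], [0, 0, -3.4], [0, 0, -4.3]], delta_rot=[[0, 0, 0], [0, 0, 0], [0, 0, 0], [0, 0, 0], [0, 0, 0], [0, 0, 0], [0, 0, 0], [0, 0, 0]], claw=[42, 50, 54, 54, 54, 54, 54, 54])

```text
time: 33.2
ee_pos: [0.6155, 0.1373, 0.1626]
orientation: [0.707, 0.707, 0.001, 0.0]
wrist_force: [-0.4, 0.4, 0.4]
finger_gap: 0.0541
finger_force: 0.0
```

Emit:
jog_arm(delta_pos=[[0, -1, -1], [0, -2, -2], [0, -3, -3], [0, -4, -3], [0, -5, -3], [0, -6, -3], [0, -7, -3], [0, -7, -3]], delta_rot=[[0, 0, 0], [0, 0, 0], [0, 0, 0], [0, 0, 0], [0, 0, 0], [0, 0, 0], [0, 0, 0], [0, 0, 0]], claw=[54, 54, 54, 54, 54, 54, 54, 54])

```text
time: 34.0
ee_pos: [0.4016, 0.1367, 0.2502]
orientation: [0.706, 0.708, -0.001, 0.001]
wrist_force: [0.6, 1.0, -0.0]
finger_gap: 0.0539
finger_force: 0.0
```

```bash
python3 - <<'E'
from h import *
k=4
a=ctrl.grab_frame('scene')[:,:,::-1];b=ctrl.grab_frame('side')[:,:,::-1];cv2.imwrite('pics/s9.png',a);cv2.imwrite('pics/d9.png',b)
f=lambda i,x,y,w,h,s:cv2.resize(i[y:y+h,x:x+w],(w*s,h*s),interpolation=cv2.INTER_CUBIC)
cv2.imwrite('pics/end.png',np.vstack([f(a,190,200,320,150,2)[:,:640],f(b,140,140,320,150,2)]))
E
```

```text
(no output)
```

View pics/end.png

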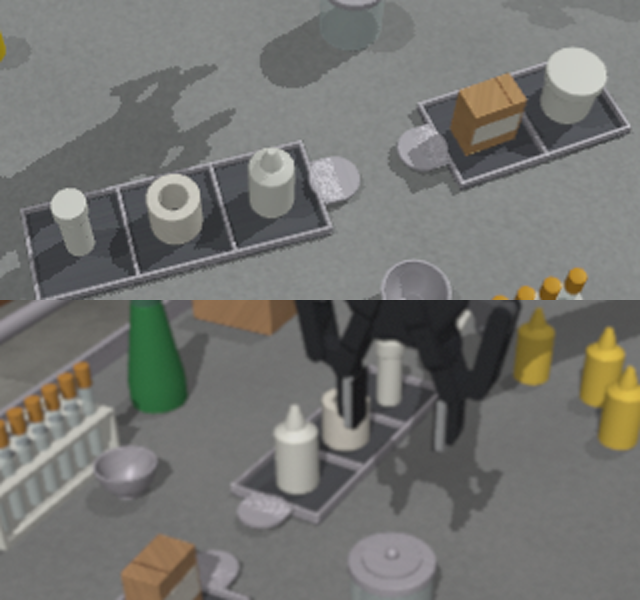

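All five stand upright in their bays and the jar is unmoved. Now a quick numeric check from the scene pixels: tube cap (70,204), tape (174,194), bottle tip (269,152) and pot lid (575,74) in this crop.

```bash
python3 - <<'E'
from h import *
for n,p,z,o,t in(('tube',(70,204),.084,(.605,-.186),-.08),('tape',(174,194),.054,(.605,-.186),-.08),('bottle',(269,152),.094,(.605,-.186),-.08),('pot',(575,74),.064,(.615,.184),.005)):
    X=ray('scene',[np.array(p)/2+[190,200]],z)[0,:2]-o;c,s=np.cos(t),np.sin(t);print(n,(np.array([[c,s],[-s,c]])@X*1e3).round(1))
C=ray('scene',np.array([(452,95),(505,77),(525,98),(470,119)])/2+[190,200],.074);print('carton',((C.mean(0)[:2]-[.615,.184])*1e3).round(1))
print(ctrl.sense()['joint_vel'].round(3).max())
E
```

```text
tube [  0.2 -91.7]
tape [-1.7  2.7]
bottle [ 1.5 94. ]
pot [ 2.3 46.3]
carton [  2.7 -51.8]
0.03
```

All are within 5 mm of their bay centres (the tolerance is 15 mm). Handing in.

```bash
python3 -c "
from cell import ctrl
print(ctrl.sign_off())"
```

```text
the job is handed in; nothing more can be done
None
```

Both kits are made up and handed in at about 34 s of the 131 s allowed: my last camera check put all five things upright and within about 5 mm of their bay centres, with the cotton jar and yellow bottles left alone; no verdict was returned.

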